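Swing the saw guide against the square stop

ROBOT

A 6-joint arm with a two-finger parallel gripper is mounted at the origin on the work surface. World frame = base frame: x ahead of the robot, y to its left, z up, the work surface at z = 0. Lengths are in m, angles in rad, forces in N, time in s.
With the tool pointing down it reaches from about 0.35 to 0.975 m from the base axis. Payload 4.9 kg.
Tool frame: the origin (TCP) lies at the very end of the fingers, on their centre line; the grasp point (between the pads) lies 19 mm behind it; x points along the fingers, y is the direction in which the jaws open and shut, and the axes are right-handed (so a half turn about x gives the same grasp; the last joint's range is limited). The gripper opens to 85 mm and grips with 20 to 120 N. Pads are 22 mm wide; open, the fingers measure 114 mm over their backs; the gripper's body (76 mm by 85 mm) begins 54 mm behind the grasp point. The pads swing forward as they close: fully open they stand 13 mm farther back than shut.
Start: joints at [-1.405, 0.053, 1.613, -0, 1.476, -0.119], TCP at [0.176, -0.6, 0.205] pointing down, gripper open.
Joint ranges: [-3.01, 3.01], [-1.01, 2.22], [0.06, 2.58], [-1.02, 4.17], [0.09, 2.62], [-3.14, 3.14]. Speed limits (rad/s): [2.57, 2.57, 3.14, 3.14, 3.14, 3.14].

INTERFACE

Orientations are given as a unit quaternion [w, x, y, z].
In Python, from plant import manip gives the robot as it stands.
- The arm moves only by the tool play_rows, never from a script. Its argument "plan" is a list of rows, each a list of 5 numbers: the shift along the tool's x, y, z in mm, then the turn about the tool's x in rad, then the closure, from -1 (fully open) to 1 (shut). A call has 1 to 8 rows; each row is the pose to reach, as a shift and turn from the pose commanded when the call began, along the tool's axes at that moment; what a row does not reach only later rows make up. A row lasts 1/8 s, in which the tool goes at most 62.5 mm and 10.7 degrees, less where a joint would pass 70% of its speed; a pose out of reach is approached as far as the arm can. A call with a gripper value outside its range is refused whole. The fingers move at their own pace and stop on an object; the grip force is fixed at half the most. Time passes only in rows, so rows that repeat a pose let the fingers close. It gives the time, the measured TCP pose, the force and the opening at its end, in the units of the state.
- manip.state(): the state, without advancing time (a new reading comes with each control period).
- manip.grab_frame(name): name is "side" or "top" or "wrist"; returns a dict with "img" (480x640x3 uint8, red, green, blue), "range_z" (480x640 float32, m along the optical axis (not along the pixel's ray), 0 where there is no reading), "fx", "fy", "cx", "cy" (pixels), "origin" and "rotation" of the camera in the world. Camera axes: x right, y up, looking along -z (the intrinsics and any distortion apply to the point x, -y, -z); pixel columns grow to the right and rows downward; lengths in m; the calibration is good to about 2 mm. The wrist camera is an equidistant fisheye: a pixel r from the principal point sees the ray r / f radians off the axis. A picture is of the moment at which its call begins.
- manip.job_done(): hands the job in, once; it reports no verdict.
The state is a dict: "time": time; "joint_pos": joint angles; "joint_vel": joint speeds; "joint_efforts": joint torques, N m; "tool_pos": TCP position; "tool_rot": TCP orientation; "contact_force": force on the tool from outside, world axes, zero at the start; "ft_torque": the same for the moment, N m; "gripper_width": opening from 0.0 (shut) to 1.0 (fully open).
Only numpy, scipy, OpenCV 4.12 (cv2) and the standard library are available. Lean on these libraries where they do the work, as an engineer would, in place of code of your own. Each camera call takes 0.05 s, during which the arm holds its last target. There are 200 camera calls.

TASK

A plywood sawing board lies on the bench with a flat wooden guide bar pivoted on its steel pin, between two stops. Push the guide round on its pin until its edge rests against the square stop block, not the round one; it stays on its pin, flat on the board. Leave the loose spare bar at the far end of the board where it lies.

Things in the scene. Friction and masses are not known exactly. Their poses are not given: they have to be found in the camera images.
- guide: Flat wood bar 260 x 50 x 16 mm, 0.1-0.2 kg, its end hole loosely over a fixed upright steel pin (10 mm thick, 18 mm above the bar); a light sideways push near the free end swings it. Lies on the fixed plywood board (top 15 mm above the bench; bar top 31 mm). Origin: hole centre (pin axis), underside. x: along the bar to its free end at 235 mm (other end at -25); y: across, edges at +-25 mm; z up.
- block: The square stop: wood block 40 x 40 x 40 mm fixed on the board, on either side of the guide (the round stop is on the other). Origin: centre of its underside, 190 mm from the pin. Its sides are turned so that the guide swung against it meets one side flat.
- dowel: The round stop: a wood dowel 36 mm in diameter, 40 mm tall, fixed upright on the sawing board on the other side of the guide. Origin: centre of its underside. Not the one wanted.
- spare: A spare bar, same wood and size as the guide (260 x 50 x 16 mm), lying loose across the far end of the sawing board with no pin in its hole. Origin: centre of its underside, x along it. To be left alone.

How it is judged:
By the outcome, as a careful person would: the job done as asked, in the order asked, and still so for the second after the job is handed in, with the robot touching nothing.
It also fails if it takes over 34 s, if anything falls off the work surface, if the arm or the gripper's body presses on something with over 40 N, if the wrist force passes 120 N, or if a joint passes its speed limit or range.

## Working session

There is one attempt and no reset: what is moved stays moved. The work goes in short steps, Python scripts to look and compute and a tool call to move; the robot and the scene stay as the last step left them, time stands still between calls to the robot, and variables do not carry over. Pictures are saved under pics/ and viewed, about 8 in all and at most 12, crops included, and the job is handed in when it is done.

Besides the shell and the picture viewer there is one more tool, called after ">>>" as name(argument=value, ...), one argument or row to a line, values as JSON. play_rows: Moves the arm, as the interface text tells. Its arguments: {"type":"object","properties":{"plan":{"type":"array"}},"required":["plan"]}

```bash
mkdir -p pics; cat > h.py <<'E'
import numpy as np,cv2
from plant import manip
def grab(n,name):
    f=manip.grab_frame(n); cv2.imwrite(f'pics/{name}.png',f['img'][:,:,::-1]); np.save(f'pics/{name}.npy',f,allow_pickle=True); return f
def load(name): return np.load(f'pics/{name}.npy',allow_pickle=True).item()
def onplane(f,u,v,z):
    d=np.array([(u-f['cx'])/f['fx'],-(v-f['cy'])/f['fy'],-1.]); d=np.array(f['rotation']).reshape(3,3)@d; o=np.array(f['origin'])
    return o+d*(z-o[2])/d[2]
E
python3 - <<'E'
from h import *
for n in('top','side'):
    f=grab(n,n+'0'); print(n,f['fx'],f['cx'],f['cy'],f['origin'],f['rotation'],[k for k in f])
s=manip.state();print(s)
E
```

```text
top 530.5881811127665 321.39285378606104 238.87428331840582 [0.53217666 0.04418878 0.99661871] [-0.70029813 -0.0298135   0.03576406  0.71233041] ['img', 'range_z', 'fx', 'fy', 'cx', 'cy', 'origin', 'rotation']
side 441.6165796197851 319.7113165675561 230.40826688458412 [0.52277813 0.71532845 0.44846773] [-0.04057199 -0.03447232  0.50063883  0.86401755] ['img', 'range_z', 'fx', 'fy', 'cx', 'cy', 'origin', 'rotation']
{'time': 0.1, 'joint_pos': array([-1.40498719e+00,  5.32980728e-02,  1.61414652e+00, -2.04900822e-05,
        1.47599689e+00, -1.18974941e-01]), 'joint_vel': array([-0.00244876, -0.00102973, -0.00162578,  0.00084332, -0.000696  ,
       -0.00074369]), 'joint_efforts': array([ 3.05841404e-04, -3.94900632e+01, -3.71364319e+01, -1.07892270e-04,
        3.86163840e-03, -3.00466809e-06]), 'tool_pos': array([ 0.17550249, -0.59922126,  0.20428759]), 'tool_rot': array([-0.09969381, -0.6999275 , -0.10100043,  0.69997253]), 'contact_force': array([-0.52061957,  0.49633875,  0.11604452]), 'ft_torque': array([-0.00274899, -0.02975661, -0.01466114]), 'gripper_width': 0.9984050879758779}
```

View pics/top0.png

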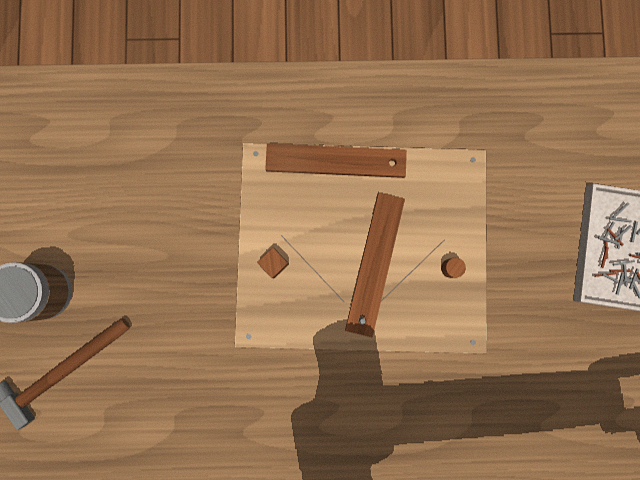

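View pics/side0.png

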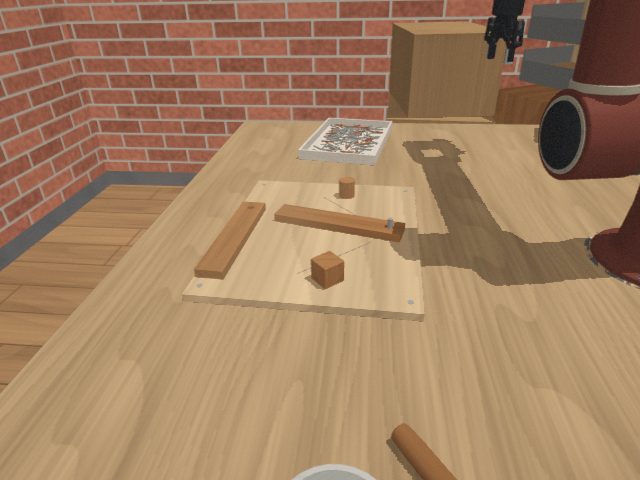

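The top view shows the pin at about (362,321) and the guide's free end at about (390,197). The square block is at (272,261), on the left (+y), the dowel at (454,267) on the right, and the spare at (336,160). The side view agrees: the block is on the near (+y) side. So the push goes from the guide's right edge towards +y.

```bash
cat >> h.py <<'E'
from scipy.spatial.transform import Rotation as R
def onplane(f,u,v,z):
    q=np.array(f['rotation']); M=R.from_quat(q[[1,2,3,0]]).as_matrix()
    d=M@np.array([(u-f['cx'])/f['fx'],-(v-f['cy'])/f['fy'],-1.]); o=np.array(f['origin'])
    return o+d*(z-o[2])/d[2]
def masks(f):
    hsv=cv2.cvtColor(f['img'],cv2.COLOR_RGB2HSV); m=((hsv[...,1]>125)&(hsv[...,2]<200)&(hsv[...,0]<16)).astype(np.uint8)
    m[:, :230]=0; m[:,490:]=0; m[:140]=0; m[352:]=0
    m=cv2.morphologyEx(m,cv2.MORPH_OPEN,np.ones((3,3)))
    return sorted([c for c in cv2.findContours(m,0,2)[0] if cv2.contourArea(c)>150],key=cv2.contourArea)
E
python3 - <<'E'
from h import *
f=load('top0')
for c in masks(f):
    r=cv2.minAreaRect(c); z=.031 if cv2.contourArea(c)>2000 else .055
    P=np.array([onplane(f,*p,z)[:2] for p in cv2.boxPoints(r)])
    print(cv2.contourArea(c),np.round(r[0]),'ctr',P.mean(0).round(3),'corners',P.round(3).tolist())
print('pin',onplane(f,362,321,.045))
s=manip.state();print(R.from_quat(s['tool_rot'][[1,2,3,0]]).as_matrix().round(3))
E
```

```text
370.5 [453. 268.] ctr [ 0.565 -0.197] corners [[0.582, -0.177], [0.581, -0.22], [0.548, -0.218], [0.548, -0.175]]
496.0 [273. 263.] ctr [0.579 0.123] corners [[0.58, 0.152], [0.608, 0.124], [0.578, 0.094], [0.55, 0.122]]
3797.0 [336. 160.] ctr [0.769 0.006] corners [[0.75, 0.138], [0.804, 0.135], [0.787, -0.125], [0.734, -0.121]]
3853.5 [375. 264.] ctr [ 0.575 -0.061] corners [[0.455, -0.003], [0.708, -0.069], [0.695, -0.12], [0.443, -0.053]]
pin [ 0.47291685 -0.0341925   0.045     ]
[[-0.     0.281 -0.96 ]
 [ 0.002 -0.96  -0.281]
 [-1.    -0.002 -0.   ]]
```

>>> play_rows(
  plan=[
    [20,-30,-55,0.1,1],
    [40,-60,-110,0.2,1],
    [60,-90,-165,0.3,1],
    [60,-120,-220,0.4,1],
    [60,-150,-275,0.5,1],
    [60,-180,-330,0.54,1],
    [60,-200,-370,0.54,1],
    [60,-200,-370,0.54,1],
  ],
)

```text
time: 1.1
tool_pos: [0.4762, -0.3011, 0.1449]
tool_rot: [0.088, -0.701, 0.088, 0.702]
contact_force: [-1.0, -0.5, -0.7]
gripper_width: 0.003
```

```bash
cat >> h.py <<'E'
PIN=np.array([.473,-.034])
def go(th,r,d,z):
    "shift (mm, tool axes) and turn to stand beside the bar at angle th deg, r along it, d to its right"
    s=manip.state(); M=R.from_quat(s['tool_rot'][[1,2,3,0]]).as_matrix(); t=np.radians(th)
    p=np.r_[PIN+r*np.array([np.cos(t),np.sin(t)])+d*np.array([np.sin(t),-np.cos(t)]),z]
    a=np.arctan2(-M[1,2],-M[0,2])
    return np.r_[(M.T@(p-s['tool_pos'])*1000).round(1),round(a-t,3)],p.round(3)
def st():
    s=manip.state(); print(s['time'],s['tool_pos'].round(4),s['contact_force'].round(1),round(float(s['gripper_width']),3))
E
python3 -c "
from h import *
st();print(go(-14.75,.19,.06,.1),go(-14.75,.19,.06,.022))"
```

```text
1.1 [ 0.4762 -0.3011  0.1449] [-1.  -0.5 -0.7] 0.003
(array([ 4.500e+01, -1.965e+02, -1.205e+02,  8.000e-03]), array([ 0.641, -0.14 ,  0.1  ])) (array([ 1.230e+02, -1.965e+02, -1.205e+02,  8.000e-03]), array([ 0.641, -0.14 ,  0.022]))
```

>>> play_rows(
  plan=[
    [10,-49,-30,0.008,1],
    [20,-98,-60,0.008,1],
    [30,-147,-90,0.008,1],
    [45,-196,-120,0.008,1],
    [60,-196,-120,0.008,1],
    [90,-196,-120,0.008,1],
    [122,-196,-120,0.008,1],
    [122,-196,-120,0.008,1],
  ],
)

```text
time: 2.1
tool_pos: [0.6361, -0.1452, 0.0194]
tool_rot: [0.094, -0.698, 0.093, 0.704]
contact_force: [0.3, -0.1, 0.2]
gripper_width: -0.0
```

```bash
python3 -c "
from h import *
st()
for th,d in [(-14.75,.05),(-14.75,.04),(-10,.04),(-5,.04),(0,.04),(5,.04),(10,.04),(15,.04)]: print(th,d,go(th,.19,d,.022)[0].tolist())
grab('top','top1')
cv2.imwrite('pics/c1.png',cv2.resize(load('top1')['img'][140:360,230:490,::-1],None,fx=3,fy=2.7))"
```

```text
2.1 [ 0.6361 -0.1452  0.0194] [ 0.3 -0.1  0.2] -0.0
-14.75 0.05 [-2.7, -16.0, -3.8, -0.008]
-14.75 0.04 [-2.7, -26.0, -3.7, -0.008]
-10 0.04 [-2.7, -41.9, -6.3, -0.091]
-5 0.04 [-2.7, -58.8, -7.5, -0.178]
0 0.04 [-2.7, -75.7, -7.3, -0.265]
5 0.04 [-2.7, -92.6, -5.5, -0.352]
10 0.04 [-2.7, -109.2, -2.4, -0.44]
15 0.04 [-2.6, -125.5, 2.2, -0.527]
```

View pics/c1.png

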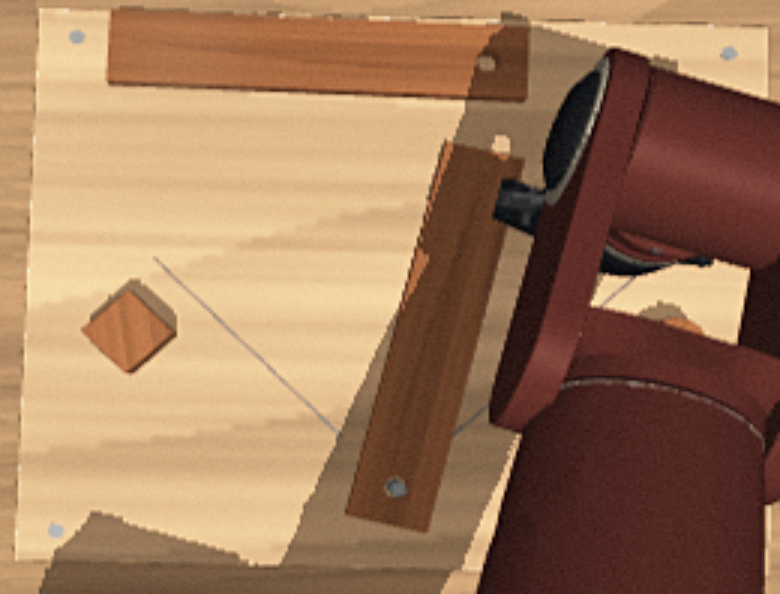

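The crop shows the guide unmoved, pin at (397,487). The closed gripper is low beside its right edge near the free end, and the block is clear at (128,330). I start the sweep.

>>> play_rows(
  plan=[
    [-1,-10,-3,-0.01,1],
    [-2,-18,-4,-0.01,1],
    [-2,-26,-4,-0.01,1],
    [-2,-34,-5,-0.05,1],
    [-2,-42,-6,-0.09,1],
    [-2,-50,-7,-0.13,1],
    [-2,-59,-7,-0.18,1],
    [-2,-67,-7,-0.22,1],
  ],
)

```text
time: 3.15
tool_pos: [0.6644, -0.0811, 0.0253]
tool_rot: [0.014, -0.707, 0.014, 0.707]
contact_force: [0.2, 0.5, -1.1]
gripper_width: -0.001
```

```bash
python3 -c "
from h import *
st()
for th in range(0,46,5): print(th,go(th,.19,.04,.021)[0].tolist())"
```

```text
3.15 [ 0.6644 -0.0811  0.0253] [ 0.2  0.5 -1.1] -0.001
0 [4.3, -7.0, 1.7, -0.04]
5 [4.3, -23.8, -0.4, -0.128]
10 [4.3, -40.7, -1.0, -0.215]
15 [4.3, -57.7, -0.2, -0.302]
20 [4.3, -74.4, 2.2, -0.389]
25 [4.3, -90.9, 6.0, -0.477]
30 [4.3, -107.1, 11.2, -0.564]
35 [4.3, -122.7, 17.8, -0.651]
40 [4.3, -137.6, 25.7, -0.738]
45 [4.3, -151.8, 34.9, -0.826]
```

>>> play_rows(
  plan=[
    [2,-8,1,-0.05,1],
    [3,-16,0,-0.09,1],
    [3,-24,0,-0.13,1],
    [3,-32,-1,-0.17,1],
    [3,-41,-1,-0.215,1],
    [3,-49,-1,-0.26,1],
    [3,-58,0,-0.3,1],
    [3,-66,1,-0.345,1],
  ],
)

```text
time: 4.15
tool_pos: [0.666, -0.0151, 0.0224]
tool_rot: [-0.107, -0.699, -0.107, 0.699]
contact_force: [0.4, 0.6, 0.7]
gripper_width: 0.001
```

```bash
python3 -c "
from h import *
st()
for th in (20,25,30,35,40,42,45): print(th,go(th,.19,.04,.021)[0].tolist())
f=grab('top','top2')
cv2.imwrite('pics/c2.png',cv2.resize(f['img'][140:360,230:490,::-1],None,fx=3,fy=2.7))"
```

```text
4.15 [ 0.666  -0.0151  0.0224] [0.4 0.6 0.7] 0.001
20 [1.4, -8.3, -1.8, -0.044]
25 [1.4, -25.1, -3.8, -0.132]
30 [1.4, -42.1, -4.3, -0.219]
35 [1.4, -59.0, -3.4, -0.306]
40 [1.4, -75.7, -1.0, -0.393]
42 [1.4, -82.4, 0.4, -0.428]
45 [1.4, -92.2, 2.9, -0.481]
```

View pics/c2.png

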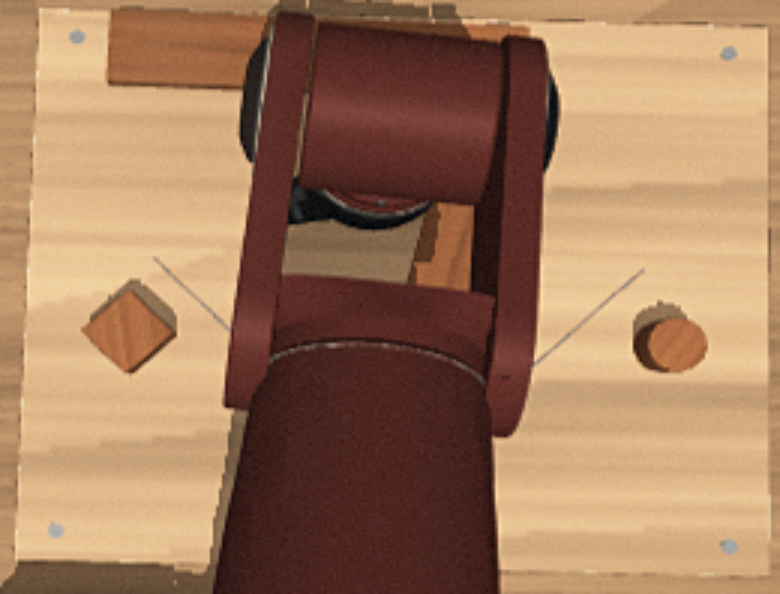

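The visible piece of guide at (440,250) looks close to where it was before the sweep, so it may not have moved. I check with the side and wrist cameras.

```bash
python3 -c "
from h import *
a=grab('side','side2')['img'][150:330,170:450,::-1];b=grab('wrist','wrist2')['img'][:,:,::-1]
cv2.imwrite('pics/c3.png',np.hstack([cv2.resize(a,(400,257)),cv2.resize(b,(343,257))]))
f=load('top2')
for u,v in((415,270),(430,205),(470,205)): print(onplane(f,230+u/3,140+v/2.7,.031))"
```

```text
[ 0.61844958 -0.05052359  0.031     ]
[ 0.66268028 -0.06084811  0.031     ]
[ 0.66227963 -0.08535671  0.031     ]
```

View pics/c3.png

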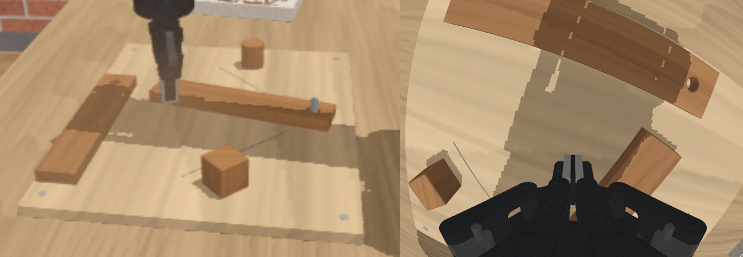

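```bash
cat >> h.py <<'E'
def cloud(f):
    q=np.array(f['rotation']); M=R.from_quat(q[[1,2,3,0]]).as_matrix(); z=f['range_z']; v,u=np.mgrid[:480,:640]
    P=np.stack([(u-f['cx'])/f['fx']*z,-(v-f['cy'])/f['fy']*z,-z],-1); P=P@M.T+np.array(f['origin']); P[z<=0]=np.nan; return P
E
python3 -c "
from h import *
st()
f=load('side2');P=cloud(f);hsv=cv2.cvtColor(f['img'],cv2.COLOR_RGB2HSV)
u0=288
for v in range(190,228,3): print(v,[ (P[v,u].round(3).tolist(),f['img'][v,u].tolist()) for u in (284,289)])
c=f['img'][170:240,250:420,::-1]; cv2.imwrite('pics/c4.png',cv2.resize(c,None,fx=4.5,fy=4.5))"
```

```text
4.3 [ 0.666  -0.0153  0.0224] [ 0.1 -0.9 -0.2] 0.002
190 [([0.659, 0.047, 0.14], [84, 71, 61]), ([0.651, 0.045, 0.139], [108, 96, 89])]
193 [([0.66, 0.047, 0.134], [83, 70, 54]), ([0.652, 0.043, 0.133], [101, 87, 78])]
196 [([0.661, 0.043, 0.127], [89, 71, 57]), ([0.654, 0.036, 0.123], [94, 79, 65])]
199 [([0.663, 0.036, 0.118], [93, 73, 57]), ([0.655, 0.029, 0.114], [91, 70, 54])]
202 [([0.665, 0.026, 0.107], [93, 73, 57]), ([0.658, 0.014, 0.101], [96, 79, 63])]
205 [([0.667, 0.021, 0.098], [97, 78, 63]), ([0.658, 0.016, 0.096], [94, 77, 60])]
208 [([0.672, -0.006, 0.079], [122, 109, 98]), ([0.662, -0.002, 0.081], [104, 86, 69])]
211 [([0.673, -0.007, 0.072], [132, 121, 110]), ([0.662, -0.0, 0.076], [98, 81, 63])]
214 [([0.673, -0.005, 0.066], [142, 133, 122]), ([0.663, -0.003, 0.068], [96, 77, 60])]
217 [([0.673, -0.005, 0.06], [144, 136, 123]), ([0.663, -0.003, 0.062], [98, 78, 60])]
220 [([0.674, -0.005, 0.054], [143, 132, 122]), ([0.664, -0.001, 0.056], [117, 103, 90])]
223 [([0.686, -0.063, 0.015], [156, 128, 97]), ([0.676, -0.061, 0.016], [142, 111, 79])]
226 [([0.684, -0.049, 0.016], [157, 131, 98]), ([0.674, -0.051, 0.015], [155, 129, 96])]
```

View pics/c4.png

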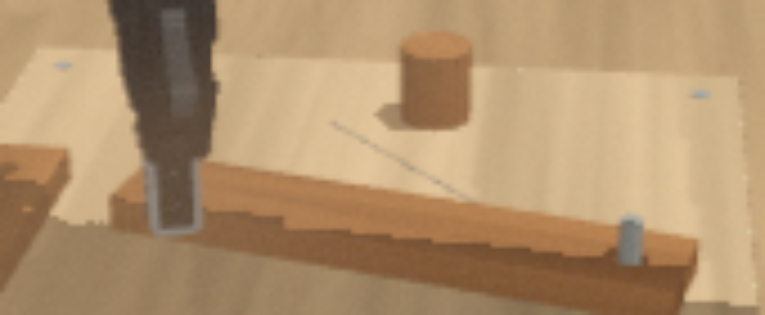

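In the crop the guide is in its old place, and the fingertip at (175,232) hangs in front of it. Depth puts the tip at about z = 0.052 while the state says 0.022. So the reported TCP height reads about 30 mm low, and the fingers passed over the bar. There is only bare board under the tip here, so I lower gently and measure the offset.

>>> play_rows(
  plan=[
    [5,0,0,0,1],
    [9,0,0,0,1],
    [13,0,0,0,1],
    [16,0,0,0,1],
    [19,0,0,0,1],
    [22,0,0,0,1],
    [22,0,0,0,1],
  ],
)

```text
time: 5.18
tool_pos: [0.6659, -0.0156, 0.0]
tool_rot: [-0.106, -0.699, -0.106, 0.699]
contact_force: [-0.4, 0.3, -0.6]
gripper_width: -0.001
```

```bash
python3 -c "
from h import *
st()
f=grab('side','side3');P=cloud(f)
for v in range(211,240,2): print(v,[ (P[v,u].round(3).tolist(),f['img'][v,u].tolist()) for u in (286,290)])
print(manip.state()['joint_pos'].round(4))"
```

```text
5.175 [ 0.6659 -0.0156  0.    ] [-0.4  0.3 -0.6] -0.001
211 [([0.662, 0.03, 0.091], [95, 76, 61]), ([0.655, 0.026, 0.089], [96, 77, 60])]
213 [([0.663, 0.026, 0.085], [96, 78, 61]), ([0.658, 0.013, 0.079], [98, 81, 63])]
215 [([0.665, 0.016, 0.076], [96, 76, 62]), ([0.658, 0.014, 0.075], [95, 78, 59])]
217 [([0.669, -0.001, 0.062], [101, 83, 66]), ([0.662, -0.003, 0.062], [99, 78, 63])]
219 [([0.669, -0.0, 0.059], [101, 83, 69]), ([0.662, -0.005, 0.056], [100, 82, 65])]
221 [([0.669, -0.0, 0.054], [102, 84, 67]), ([0.662, -0.002, 0.054], [98, 81, 64])]
223 [([0.669, -0.001, 0.05], [105, 91, 76]), ([0.662, -0.002, 0.05], [95, 75, 58])]
225 [([0.67, -0.003, 0.044], [105, 89, 74]), ([0.662, -0.002, 0.045], [99, 81, 62])]
227 [([0.67, 0.001, 0.042], [112, 97, 82]), ([0.663, -0.005, 0.039], [99, 82, 64])]
229 [([0.67, 0.001, 0.038], [113, 97, 83]), ([0.663, -0.003, 0.036], [99, 82, 66])]
231 [([0.672, -0.008, 0.028], [144, 134, 123]), ([0.664, -0.007, 0.029], [144, 134, 123])]
233 [([0.675, -0.023, 0.015], [155, 129, 97]), ([0.667, -0.024, 0.015], [157, 131, 98])]
235 [([0.673, -0.012, 0.017], [155, 129, 96]), ([0.666, -0.014, 0.016], [157, 130, 97])]
237 [([0.672, -0.007, 0.016], [159, 131, 99]), ([0.665, -0.008, 0.015], [158, 130, 99])]
239 [([0.671, -0.0, 0.015], [158, 132, 98]), ([0.664, -0.0, 0.015], [157, 130, 98])]
[-0.1351  0.3419  1.6449 -0.      1.1549  1.1338]
```

Depth now shows the tip at about 0.027 with 0.000 reported, so the offset is a steady +27 mm and a reported z of -0.005 is right. I lift, cross back over the guide and lower on its right.

```bash
python3 -c "
from h import *
print(go(-14.75,.19,.062,.035),go(-14.75,.19,.062,-.005))"
```

```text
(array([-34.7  , 113.5  ,  61.6  ,   0.559]), array([ 0.641, -0.142,  0.035])) (array([  5.3  , 113.5  ,  61.6  ,   0.559]), array([ 0.641, -0.142, -0.005]))
```

>>> play_rows(
  plan=[
    [-30,0,0,0,1],
    [-40,15,10,0.1,1],
    [-40,40,22,0.25,1],
    [-40,78,42,0.4,1],
    [-40,113,61,0.56,1],
    [-40,113,61,0.56,1],
    [-40,113,61,0.56,1],
    [-30,113,61,0.56,1],
  ],
)

```text
time: 6.22
tool_pos: [0.6426, -0.1409, 0.0312]
tool_rot: [-0.09, 0.702, -0.09, -0.701]
contact_force: [0.2, 0.4, -1.1]
gripper_width: -0.001
```

```bash
python3 -c "
from h import *
st()
print(go(-14.75,.19,.062,-.005))"
```

```text
6.225 [ 0.6426 -0.1409  0.0312] [ 0.2  0.4 -1.1] -0.001
(array([3.62e+01, 1.80e+00, 1.30e+00, 1.00e-03]), array([ 0.641, -0.142, -0.005]))
```

>>> play_rows(
  plan=[
    [12,1,1,0,1],
    [22,1,1,0,1],
    [29,1,1,0,1],
    [33,1,1,0,1],
    [36,1,1,0,1],
    [36,1,1,0,1],
  ],
)

```text
time: 6.98
tool_pos: [0.6403, -0.1425, -0.0056]
tool_rot: [-0.091, 0.701, -0.091, -0.701]
contact_force: [0.2, -0.1, -0.1]
gripper_width: 0.006
```

```bash
python3 -c "
from h import *
st()
for th,d in [(-14.75,.05),(-14.75,.04),(-10,.04),(-5,.04),(0,.04)]: print(th,d,go(th,.19,d,-.005)[0].tolist())"
```

```text
6.975 [ 0.6403 -0.1425 -0.0056] [ 0.2 -0.1 -0.1] 0.006
-14.75 0.05 [-0.6, -12.3, -0.6, -0.001]
-14.75 0.04 [-0.6, -22.3, -0.6, -0.001]
-10 0.04 [-0.6, -38.2, -3.2, -0.084]
-5 0.04 [-0.6, -55.1, -4.6, -0.171]
0 0.04 [-0.6, -72.0, -4.4, -0.258]
```

>>> play_rows(
  plan=[
    [0,-8,0,0,1],
    [0,-16,0,0,1],
    [0,-22,0,0,1],
    [0,-28,-1,-0.03,1],
    [0,-34,-2,-0.06,1],
    [0,-40,-3,-0.09,1],
    [0,-46,-4,-0.12,1],
    [0,-52,-4,-0.16,1],
  ],
)

```text
time: 7.98
tool_pos: [0.6578, -0.0929, -0.0055]
tool_rot: [-0.034, 0.706, -0.034, -0.706]
contact_force: [-0.4, -0.8, 1.1]
gripper_width: -0.0
```

```bash
python3 -c "
from h import *
st()
for th in range(-5,26,5): print(th,go(th,.19,.04,-.005)[0].tolist())
a=grab('side','side4')['img'][150:330,170:450,::-1];b=grab('top','top4')['img'][130:360,230:500,::-1]
cv2.imwrite('pics/c5.png',np.hstack([cv2.resize(a,(420,270)),cv2.resize(b,(317,270))]))"
```

```text
7.975 [ 0.6578 -0.0929 -0.0055] [-0.4 -0.8  1.1] -0.0
-5 [-0.5, -2.6, -0.8, -0.008]
0 [-0.5, -19.4, -3.4, -0.096]
5 [-0.5, -36.3, -4.6, -0.183]
10 [-0.5, -53.2, -4.2, -0.27]
15 [-0.5, -70.0, -2.4, -0.358]
20 [-0.5, -86.7, 0.8, -0.445]
25 [-0.5, -102.9, 5.5, -0.532]
```

View pics/c5.png

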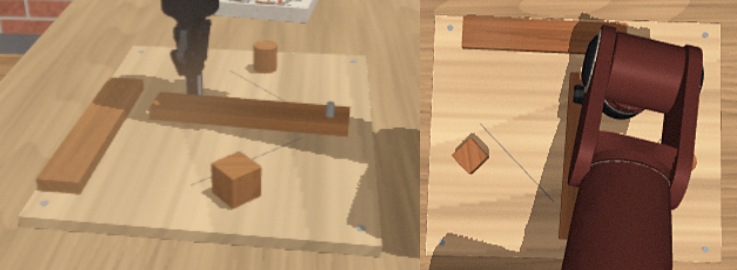

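It works now: in the side crop the finger at (195,95) is behind the guide, and the guide has swung towards the block, with its free end near (150,105). I continue.

>>> play_rows(
  plan=[
    [0,-8,-2,-0.03,1],
    [0,-16,-3,-0.07,1],
    [0,-24,-4,-0.12,1],
    [0,-32,-4,-0.16,1],
    [0,-40,-5,-0.2,1],
    [0,-48,-4,-0.245,1],
    [0,-56,-4,-0.285,1],
    [0,-64,-3,-0.325,1],
  ],
)

```text
time: 9.07
tool_pos: [0.6667, -0.0292, -0.0056]
tool_rot: [0.081, 0.702, 0.081, -0.702]
contact_force: [-0.2, -0.0, -0.2]
gripper_width: -0.003
```

```bash
python3 -c "
from h import *
st()
for th in (15,20,25,30,35,40,42,45): print(th,go(th,.19,.04,-.005)[0].tolist())"
```

```text
9.075 [ 0.6667 -0.0292 -0.0056] [-0.2 -0.  -0.2] -0.003
15 [-0.6, -5.6, -1.5, -0.032]
20 [-0.6, -22.4, -3.7, -0.12]
25 [-0.6, -39.3, -4.5, -0.207]
30 [-0.6, -56.2, -3.8, -0.294]
35 [-0.6, -73.0, -1.6, -0.381]
40 [-0.6, -89.5, 2.1, -0.469]
42 [-0.6, -96.1, 4.0, -0.504]
45 [-0.6, -105.7, 7.2, -0.556]
```

>>> play_rows(
  plan=[
    [0,-8,-2,-0.05,1],
    [0,-16,-3,-0.09,1],
    [0,-24,-4,-0.13,1],
    [0,-32,-4,-0.17,1],
    [0,-40,-4,-0.21,1],
    [0,-48,-4,-0.25,1],
    [0,-56,-4,-0.29,1],
    [0,-64,-3,-0.335,1],
  ],
)

```text
time: 10.07
tool_pos: [0.6551, 0.0338, -0.0056]
tool_rot: [0.197, 0.679, 0.197, -0.679]
contact_force: [-0.1, -1.3, -0.2]
gripper_width: -0.007
```

```bash
python3 -c "
from h import *
st()
for th in (33,35,37,39,40,41,42,43,44): print(th,go(th,.19,.04,-.005)[0].tolist())
f=grab('side','side5');P=cloud(f)
cv2.imwrite('pics/c6.png',cv2.resize(f['img'][150:330,170:450,::-1],(780,501)))"
```

```text
10.075 [ 0.6551  0.0338 -0.0056] [-0.1 -1.3 -0.2] -0.007
33 [-0.6, -2.3, -0.3, -0.011]
35 [-0.6, -9.0, -1.5, -0.046]
37 [-0.6, -15.7, -2.5, -0.081]
39 [-0.6, -22.4, -3.3, -0.116]
40 [-0.6, -25.8, -3.5, -0.133]
41 [-0.6, -29.2, -3.8, -0.151]
42 [-0.6, -32.6, -3.9, -0.168]
43 [-0.6, -36.0, -4.0, -0.186]
44 [-0.6, -39.3, -4.1, -0.203]
```

View pics/c6.png

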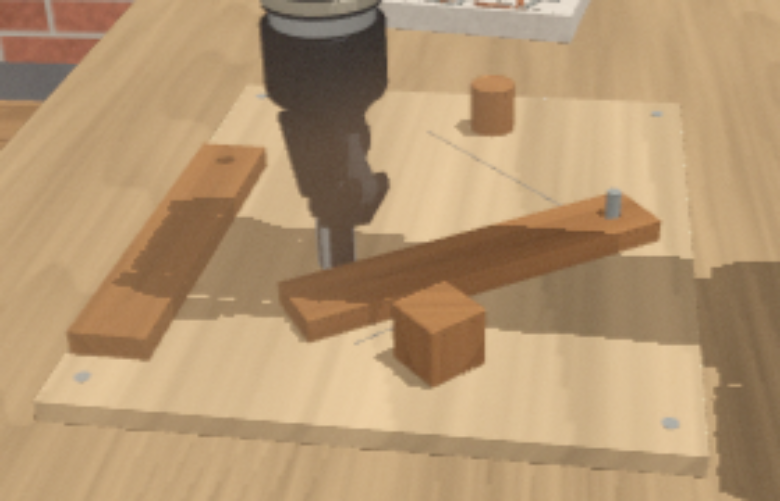

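The guide is still on its pin at (612,200) and flat, with its edge approaching the block at (440,330). I go gently over the last centimetres.

>>> play_rows(
  plan=[
    [0,-5,-1,-0.03,1],
    [0,-10,-2,-0.05,1],
    [0,-14,-2,-0.07,1],
    [0,-18,-3,-0.09,1],
    [0,-21,-3,-0.11,1],
    [0,-24,-3,-0.12,1],
    [0,-26,-3,-0.13,1],
    [0,-26,-3,-0.13,1],
  ],
)

```text
time: 11.12
tool_pos: [0.6438, 0.057, -0.0056]
tool_rot: [-0.24, -0.665, -0.24, 0.665]
contact_force: [-0.2, 0.2, 0.9]
gripper_width: 0.001
```

```bash
python3 -c "
from h import *
st()
print(go(42,.19,.04,-.005)[0])"
```

```text
11.125 [ 0.6438  0.057  -0.0056] [-0.2  0.2  0.9] 0.001
[-0.6   -6.7   -1.9   -0.041]
```

>>> play_rows(
  plan=[
    [0,-1.5,0,-0.01,1],
    [0,-3,-1,-0.02,1],
    [0,-4,-1,-0.03,1],
    [0,-5,-1,-0.035,1],
    [0,-5,-1,-0.035,1],
  ],
)

```text
time: 11.75
tool_pos: [0.6414, 0.0615, -0.0056]
tool_rot: [-0.251, -0.661, -0.251, 0.661]
contact_force: [-0.2, -0.5, -0.3]
gripper_width: 0.005
```

```bash
python3 -c "
from h import *
st()
f=grab('side','side6')
cv2.imwrite('pics/c7.png',cv2.resize(f['img'][220:300,260:420,::-1],(780,390)))"
```

```text
11.75 [ 0.6414  0.0615 -0.0056] [-0.2 -0.5 -0.3] 0.005
```

View pics/c7.png

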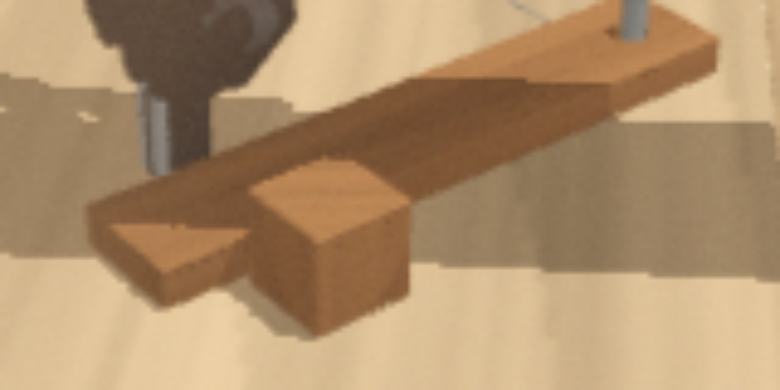

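The guide is very close to the block at (330,240), but there is no contact force yet. I go on in millimetre steps.

>>> play_rows(
  plan=[
    [0,-1,0,-0.005,1],
    [0,-2,0,-0.01,1],
    [0,-2,0,-0.01,1],
  ],
)

```text
time: 12.18
tool_pos: [0.6401, 0.0629, -0.0056]
tool_rot: [-0.255, -0.66, -0.255, 0.66]
contact_force: [0.4, -0.2, 1.2]
gripper_width: -0.003
```

>>> play_rows(
  plan=[
    [0,-1,0,-0.005,1],
    [0,-2,0,-0.01,1],
    [0,-2,0,-0.01,1],
  ],
)

```text
time: 12.55
tool_pos: [0.6387, 0.0644, -0.0056]
tool_rot: [-0.258, -0.658, -0.258, 0.658]
contact_force: [0.8, 0.2, 0.2]
gripper_width: -0.0
```

>>> play_rows(
  plan=[
    [0,-1,0,-0.005,1],
    [0,-2,0,-0.01,1],
    [0,-2,0,-0.01,1],
  ],
)

```text
time: 12.92
tool_pos: [0.6384, 0.065, -0.005]
tool_rot: [0.262, 0.658, 0.261, -0.657]
contact_force: [3.2, -4.4, -0.5]
gripper_width: 0.0
```

The contact force has jumped to about 5.4 N and the tool stalled, so the guide is against the block. I back straight off and lift clear.

>>> play_rows(
  plan=[
    [0,3,0,0,1],
    [0,10,0,0,1],
    [0,25,0,0,1],
    [-20,40,0,0,1],
    [-70,50,0,0,1],
    [-120,80,0,0,1],
    [-150,130,0,0,1],
    [-160,180,0,0,1],
  ],
)

```text
time: 13.92
tool_pos: [0.7645, -0.0671, 0.1611]
tool_rot: [0.263, 0.66, 0.26, -0.655]
contact_force: [-0.3, 0.1, 0.8]
gripper_width: -0.001
```

>>> play_rows(
  plan=[
    [0,50,0,0,1],
    [0,100,0,0,1],
    [0,150,0,0,1],
    [0,150,0,0,1],
  ],
)

```text
time: 14.42
tool_pos: [0.865, -0.1787, 0.1529]
tool_rot: [-0.26, -0.657, -0.26, 0.658]
contact_force: [-0.2, -0.2, 0.6]
gripper_width: 0.002
```

```bash
python3 -c "
from h import *
st()
f=grab('top','top7');g=grab('side','side7')
for c in masks(f):
    z=.031 if cv2.contourArea(c)>2000 else .055
    P=np.array([onplane(f,*p,z)[:2] for p in cv2.boxPoints(cv2.minAreaRect(c))]); print(cv2.contourArea(c),P.mean(0).round(3),P.round(3).tolist())
a=cv2.resize(f['img'][180:350,235:400,::-1],(400,412));b=cv2.resize(g['img'][215:300,270:350,::-1],(388,412))
cv2.imwrite('pics/c8.png',np.hstack([a,b]))"
```

```text
14.425 [ 0.865  -0.1787  0.1529] [-0.2 -0.2  0.6] 0.002
3255.5 [0.768 0.006] [[0.75, 0.137], [0.803, 0.134], [0.786, -0.125], [0.733, -0.121]]
3663.0 [0.547 0.04 ] [[0.62, 0.152], [0.664, 0.106], [0.473, -0.072], [0.431, -0.026]]
16995.0 [ 0.61  -0.174] [[0.805, -0.083], [0.802, -0.28], [0.415, -0.262], [0.418, -0.072]]
```

View pics/c8.png

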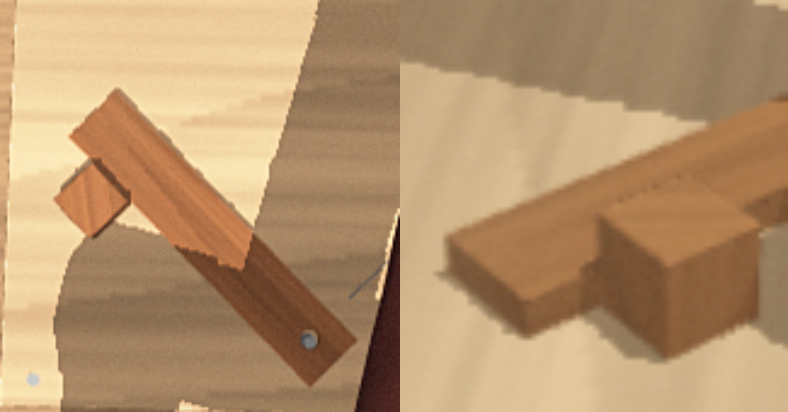

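The guide lies flat along one side of the block (contact at about (125,190) in the left crop) and is still on its pin at (309,340). The spare reads within 1 mm of its first position, and the robot is clear.

```bash
python3 -c "
from h import *
manip.job_done(); st()"
```

```text
the job is handed in; nothing more can be done
the job is handed in; nothing more can be done
```

The guide is swung round on its pin and rests with its edge flat against the square block. I handed the job in at about 14.5 s.

- **First sweep missed:** The state's TCP height read about 27 mm lower than the side camera's depth showed, so the fingers passed over the guide without moving it. I measured that offset with the camera, went back to the guide's right side and repeated the push at the corrected height.
- **Contact:** I pushed until the tool stalled at about 5.4 N against the block, then backed off and lifted clear.
- **Last checks:** The final top and side pictures show:
  - the guide flat, on its pin, at about 43° (about 42° expected), with no visible gap to the block;
  - the spare within 1 mm of where it started;
  - the robot touching nothing.
- **Not checked:** I did not measure the gap more finely than the pictures allow (about 2 mm). I had no reading from after the hand-in.

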